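# Put the cutting-table tools back in their foam inserts

## Task

Class is over: put the scissors, the rotary cutter, the awl and the tape measure back into the drawer tray, each lying flat and fully down in the foam cut-out made for it, pointing the way its silhouette shows. Leave the pattern weight and the pin dish where they are.

Things in the scene. Friction and masses are not known exactly. Their poses are not given: they have to be found in the camera images.
- scissors_mid (a point): small scissors lying flat and closed, 160 mm long: two red finger loops (58 mm wide over both) behind, black pivot block 40 x 21 x 12 mm, steel blades in front. Point: on the centre line in the pivot block, 6 mm above their underside, 80 mm behind the blade tips. x towards the tips, z up. Take them across the pivot block (21 mm). 85 g.
- cutter_mid (a point): rotary cutter lying flat, 154 mm long: yellow handle 21 mm wide and 18 mm thick from 80 mm behind to 32 mm ahead of this point, then a 48 mm round black blade guard with a steel disc on top, its centre 50 mm ahead. Point: middle of the handle, 9 mm above its underside. x towards the round head, z up. 75 g.
- awl_mid (a point): awl lying down, 140 mm long: eight-sided wooden handle 26 mm thick from 56 mm behind to 26 mm ahead of this point, brass ferrule, then a thin steel spike to 84 mm ahead. Point: on the handle's axis, 13 mm above the surface it lies on. x towards the spike tip; z up at the start (which of its eight sides is up does not matter). 60 g.
- tape_mid (a point): round green retractable tape measure with a white face, 53 mm across, 18 mm thick, lying flat. Point: its centre, 9 mm above its underside. z up; its heading does not matter. 60 g.
- scissors_bay_seat (a point): Black foam insert 190 x 104 mm in the grey tray, cut-out 10 mm deep, pale tool silhouette on its blue-green floor: wide end for the scissors' loops, narrow end for the blades. A 50 mm wide finger channel as deep crosses it. Point: middle of the insert, on the cut-out floor, about 10 mm above the table, right under where the tool's centre point belongs, with 8 mm play all round. x along the insert towards the blade end, z up.
- cutter_bay_seat (a point): Black foam insert 190 x 104 mm in the grey tray, cut-out 10 mm deep, pale tool silhouette on its blue-green floor: narrow slot for the cutter's handle, wide rounded end for its head. A 50 mm wide finger channel as deep crosses it. Point: middle of the insert, on the cut-out floor, about 10 mm above the table, right under where the tool's centre point belongs, with 8 mm play all round. x along the insert towards the head end, z up.
- awl_bay_seat (a point): Black foam insert 190 x 104 mm in the grey tray, cut-out 10 mm deep, pale tool silhouette on its blue-green floor: short broad slot for the awl's handle, long thin slot for its spike. A 50 mm wide finger channel as deep crosses it. Point: middle of the insert, on the cut-out floor, about 10 mm above the table, right under where the tool's centre point belongs, with 8 mm play all round. x along the insert towards the spike end, z up.
- tape_bay_seat (a point): Black foam insert 190 x 104 mm in the grey tray, cut-out 10 mm deep, pale tool silhouette on its blue-green floor: one round pocket in the middle for the tape measure. A 40 mm wide finger channel as deep crosses it. Point: middle of the insert, on the cut-out floor, about 10 mm above the table, right under where the tool's centre point belongs, with 8 mm play all round. x along the insert, z up.
- pattern_weight: bystander: dark iron pattern weight, round, 68 mm across, 45 mm high with a knob on top; leave it where it is. Origin: centre of its underside.
- pin_dish: bystander: round blue pin dish, 80 mm across, 20 mm high, with coloured pin heads; leave it where it is. Origin: centre of its underside.
Not all that is in view belongs to the job. Of the things that look like the part that bears awl_mid, take the one that is farthest from the robot's base at the start.

How it is judged (in metres and radians):
At the end, for the whole second after the job is handed in: Each tool lies released and at rest in its own cut-out: centre within 14 mm (in plan) of the seat point, at most 3.5 mm above its resting height on the cut-out floor, tilt under 0.12 rad, long axis within 0.3 rad of the insert's x axis (any heading for the round tape measure) (horizontal distance between scissors_mid and scissors_bay_seat below 0.014 m and z of scissors_mid in the frame of scissors_bay_seat below 0.0095 m and angle between each of scissors_mid, cutter_mid, tape_mid's own z axis and vertical below 0.12 rad and linear speed of each of scissors, cutter, awl, tape below 0.02 m/s and angle between the x axis of scissors_mid and the x axis of scissors_bay_seat, either way round below 0.3 rad and horizontal distance between cutter_mid and cutter_bay_seat below 0.014 m and z of cutter_mid in the frame of cutter_bay_seat below 0.0125 m and angle between the x axis of cutter_mid and the x axis of cutter_bay_seat, either way round below 0.3 rad and horizontal distance between awl_mid and awl_bay_seat below 0.014 m and z of awl_mid in the frame of awl_bay_seat below 0.0165 m and angle between awl_mid's own x axis and vertical between 1.45 and 1.69 rad and angle between the x axis of awl_mid and the x axis of awl_bay_seat, either way round below 0.3 rad and horizontal distance between tape_mid and tape_bay_seat below 0.014 m and z of tape_mid in the frame of tape_bay_seat below 0.0125 m); the robot touches nothing.
It fails at once if the pattern weight is moved more than 25 mm (distance of pattern_weight from where it was at the start of the episode above 0.025 m).
It fails at once if the pin dish is moved more than 25 mm (distance of pin_dish from where it was at the start of the episode above 0.025 m).
It also fails if it takes over 112 s, if anything falls off the work surface, if the arm or the gripper's body presses on something with over 40 N, if the wrist force passes 120 N, or if a joint passes its speed limit or range.

## Robot

A 7-joint arm with a two-finger parallel gripper is mounted at the origin on the work surface. World frame = base frame: x ahead of the robot, y to its left, z up, the work surface at z = 0. Lengths are in mm, angles in rad, forces in N, time in s.
With the tool pointing down it reaches from about 400 to 875 mm from the base axis. Payload 4.4 kg.
Tool frame: the origin (TCP) lies midway between the tips of the shut fingers; the grasp point (between the pads) lies 19 mm behind it (ctrl.grip_point_offset is the distance from the TCP to the grasp point, in mm); z points along the fingers, y is the direction in which the jaws open and shut (so a half turn about z gives the same grasp; the last joint's range is limited). The gripper opens to 85 mm and grips with 20 to 120 N. Pads are 22 mm wide; open, the fingers measure 114 mm over their backs; the gripper's body (76 mm by 85 mm) begins 54 mm behind the grasp point. The pads swing forward as they close: fully open they stand 13 mm farther back than shut.
Start: joints at [-1.298, 0.628, 0.038, 1.517, -0.027, 0.996, -0.02], TCP at [216.008, 613.073, 231.313] pointing down, gripper open.
Joint ranges: [-3.06, 3.06], [-0.37, 2.12], [-1.25, 1.32], [0.18, 2.47], [-1.1, 4.24], [0.23, 1.98], [-2.94, 2.94]. Speed limits (rad/s): [2.57, 2.57, 3.14, 3.14, 3.14, 3.14, 3.14].

## Interface

Orientations are given as [roll, pitch, yaw] about the fixed x, y, z axes, in that order (R = Rz(yaw) Ry(pitch) Rx(roll)).
In Python, from cell import ctrl, imaging, models gives the robot as it stands. The module is installed in compiled form; this text tells all that it offers.
- The arm moves only by the tool drive_tool, never from a script. Its argument "deltas" is text: rows parted by semicolons, each of 5 numbers parted by spaces: the shift along the tool's x, y, z in m, then the turn about the tool's z in degrees, then the finger opening in m, from 0 to 0.0854. A call has 1 to 12 rows; each row is the pose to reach, as a shift and turn from the pose commanded when the call began, along the tool's axes at that moment; what a row does not reach only later rows make up. A row lasts 1/8 s, in which the tool goes at most 62.5 mm and 10.7 degrees, less where a joint would pass 70% of its speed; a pose out of reach is approached as far as the arm can. A call with a gripper value outside its range is refused whole. The fingers move at their own pace and stop on an object; the grip force is fixed at half the most. Time passes only in rows, so rows that repeat a pose let the fingers close. It gives the time, the measured TCP pose, the force and the opening at its end, in the units of the state.
- ctrl.read_state(): the state, without advancing time (a new reading comes with each control period).
- imaging.get_image(name): name is "scene" or "side" or "wrist"; returns a dict with "color" (384x512x3 uint8, red, green, blue), "range_z" (384x512 float32, mm along the optical axis (not along the pixel's ray), 0 where there is no reading), "vfov" (degrees; the focal length in pixels is half the picture's height over the tangent of half this angle, whatever the lens; pixels are square), "cx", "cy" (the principal point, pixels), "extrinsics" (4x4, takes a point from camera to world coordinates). Camera axes: x right, y down, z forward; pixel columns grow to the right and rows downward; lengths in mm; the calibration is good to about 2 mm. The wrist camera is an equidistant fisheye: a pixel r from the principal point sees the ray r / f radians off the axis. A picture is of the moment at which its call begins.
- ctrl.finish_job(): hands the job in, once; it reports no verdict.
Trained networks look in a picture, given as the dict that the camera call returned (one of the last four; its "shot" number tells which), for a name from the list of things; names that differ only in an ending like _2 or _b are one class to them, and where a whole thing is asked for, a point or a joint stands for the part that bears it (a point fixed in the world has none). Each returns a list of dicts, best first, with "score" (0 to 1); they miss things now and then, are a little off and sometimes report something else, mostly with a low value. They report only what shows in the picture. A call takes as long as a camera call. They do not tell look-alikes from the thing itself.
- models.spot_in(picture, thing): "point" ([column, row] in pixels, amid what is visible of it).
- models.landmark_of(picture, thing): "point" ([column, row] in pixels: a listed point, or the origin of a listed thing).
The state is a dict: "clock": time; "qpos": joint angles; "qd": joint speeds; "tau": joint torques, N m; "eef_pos": TCP position; "tool_rot": TCP orientation; "force": force on the tool from outside, world axes, zero at the start; "torque": the same for the moment, N m; "width": finger opening in mm.
Only numpy, scipy, OpenCV 4.12 (cv2) and the standard library are available. Lean on these libraries where they do the work, as an engineer would, in place of code of your own. Each camera call takes 0.05 s, during which the arm holds its last target.

## Working session

There is one attempt and no reset: what is moved stays moved. The work goes in short steps, Python scripts to look and compute and a tool call to move; the robot and the scene stay as the last step left them, time stands still between calls to the robot, and variables do not carry over. Pictures are saved under pics/ and viewed, and the job is handed in when it is done.

Besides the shell and the picture viewer there is one more tool, called after ">>>" in YAML: its name, and indented under it one key for each argument. drive_tool: Moves the arm, as the interface text tells. Its arguments: {"type":"object","properties":{"deltas":{"type":"string"}},"required":["deltas"]}

```bash
mkdir -p pics; ls; cat > h.py <<'E'
import numpy as np, cv2
from cell import ctrl, imaging, models
def grab(n,tag):
    p=imaging.get_image(n); cv2.imwrite(f'pics/{tag}.png',cv2.cvtColor(p['color'],cv2.COLOR_RGB2BGR)); return p
def ray(p,u,v):
    H=p['color'].shape[0]; f=H/2/np.tan(np.radians(p['vfov'])/2)
    x=(u-p['cx'])/f; y=(v-p['cy'])/f
    return f,x,y
def pix2w(p,u,v,fish=False,z=None):
    """z: intersect with world height; else depth"""
    f,x,y=ray(p,u,v)
    if fish:
        r=np.hypot(x,y); d=np.array([np.sin(r)*x/max(r,1e-9),np.sin(r)*y/max(r,1e-9),np.cos(r)])
    else: d=np.array([x,y,1.])
    T=np.array(p['extrinsics']); 
    if z is None:
        D=p['range_z'][int(round(v)),int(round(u))]; c=d/d[2]*D
        return T[:3,:3]@c+T[:3,3]
    w=T[:3,:3]@d; s=(z-T[2,3])/w[2]; return T[:3,3]+s*w
E
python3 - <<'E'
from h import *
s=ctrl.read_state(); print(s)
for n in ['scene','side','wrist']:
    p=grab(n,n+'0'); print(n,p['vfov'],p['cx'],p['cy'],np.round(p['extrinsics'],3).tolist())
    for t in ['scissors_mid','cutter_mid','awl_mid','tape_mid','scissors_bay_seat','cutter_bay_seat','awl_bay_seat','tape_bay_seat','pattern_weight','pin_dish']:
        print(t,[(np.round(r['point']).tolist(),round(r['score'],2)) for r in models.landmark_of(p,t)][:5])
E
```

```text
pics
{'clock': 0.0, 'qpos': array([-1.29782205,  0.62931497,  0.03844337,  1.51835064, -0.02701286,
        0.99628532, -0.0200204 ]), 'qd': array([-0.00209225,  0.00167282,  0.00031993,  0.0005226 ,  0.00129777,
        0.00013349, -0.00258855]), 'tau': array([-4.20645620e-04, -5.63391173e+01,  1.22575365e+00, -1.93449676e+01,
        1.09218486e-02,  1.05280746e-02, -1.89421803e-05]), 'eef_pos': array([215.78252863, 612.49324876, 230.41484273]), 'tool_rot': array([-3.13975230e+00,  1.23278464e-05,  2.80279024e+00]), 'force': array([ 0.64156651, -0.29095975, -0.58317881]), 'torque': array([-0.04425078,  0.03268144,  0.02072448]), 'width': 85.63423991272352}
scene 52.35347649845961 259.79737573264754 195.8622003377514 [[-0.164, 0.777, -0.608, 1152.433], [0.986, 0.119, -0.114, 139.7], [-0.016, -0.619, -0.786, 940.314], [0.0, 0.0, 0.0, 1.0]]
scissors_mid [([128.0, 199.0], 0.83), ([244.0, 202.0], 0.62)]
cutter_mid [([169.0, 200.0], 0.79)]
awl_mid [([348.0, 224.0], 0.71), ([395.0, 163.0], 0.6), ([334.0, 175.0], 0.59), ([208.0, 157.0], 0.55)]
tape_mid [([395.0, 229.0], 0.76)]
scissors_bay
[... 699 characters left out ...]
5.0], 0.56)]
cutter_bay_seat [([205.0, 199.0], 0.76), ([256.0, 203.0], 0.6), ([262.0, 180.0], 0.23)]
awl_bay_seat [([195.0, 215.0], 0.92)]
tape_bay_seat [([250.0, 219.0], 0.76)]
pattern_weight [([161.0, 249.0], 0.71)]
pin_dish [([214.0, 167.0], 0.74)]
wrist 65.70646984690485 258.99277808316896 191.06151357249956 [[0.332, 0.903, 0.274, 146.207], [0.943, -0.318, -0.096, 636.701], [0.001, 0.29, -0.957, 374.044], [0.0, 0.0, 0.0, 1.0]]
scissors_mid []
cutter_mid [([7.0, 364.0], 0.51)]
awl_mid [([140.0, 363.0], 0.87), ([69.0, 288.0], 0.63), ([125.0, 222.0], 0.62)]
tape_mid [([142.0, 363.0], 0.3)]
scissors_bay_seat []
cutter_bay_seat []
awl_bay_seat []
tape_bay_seat []
pattern_weight []
pin_dish []
```

```bash
python3 - <<'E'
import cv2
for n in ['scene0','side0']:
    im=cv2.imread(f'pics/{n}.png'); c=im[120:320,90:440] if n=='scene0' else im[130:320,120:380]
    cv2.imwrite(f'pics/{n}c.png',cv2.resize(c,None,fx=2.25,fy=2.25,interpolation=cv2.INTER_CUBIC))
E
```

```text
(no output)
```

View pics/scene0.png

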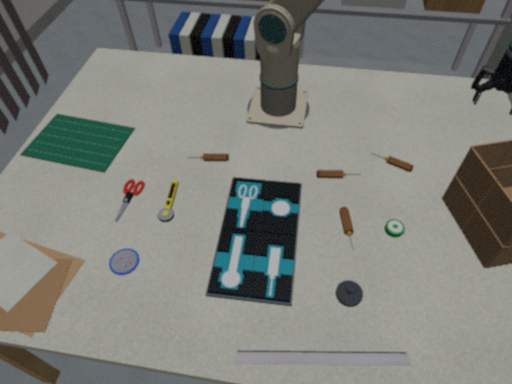

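View pics/scene0c.png

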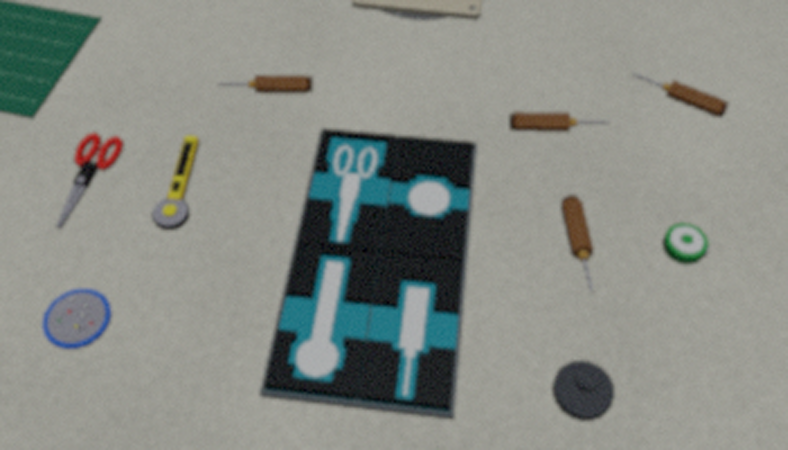

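View pics/side0.png

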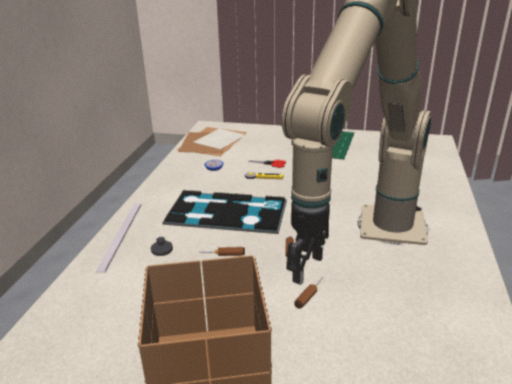

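View pics/wrist0.png

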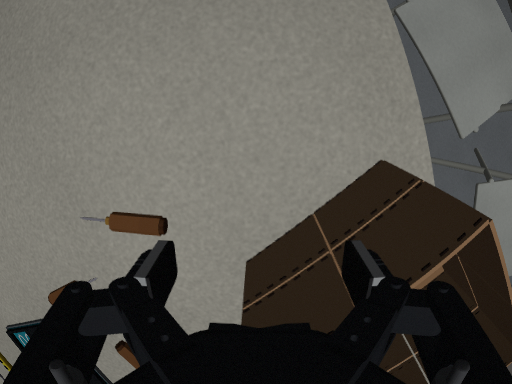

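The scene view shows the tray in the middle (210–300, 178–300). The scissors (128,199) and cutter (169,200) are on the left. Four awls lie at (208,157), (334,175), (395,163) and (348,224), with the tape at (395,229), the weight at (348,292) and the dish at (125,262). Next I'll turn these into world positions.

```bash
cat > m.py <<'E'
from h import *
def cloud(p):
    H,W=p['range_z'].shape; f,_,_=ray(p,0,0)
    u,v=np.meshgrid(np.arange(W),np.arange(H)); D=p['range_z']
    c=np.stack([(u-p['cx'])/f*D,(v-p['cy'])/f*D,D],-1)
    T=np.array(p['extrinsics']); w=c@T[:3,:3].T+T[:3,3]; w[D==0]=np.nan; return w
E
python3 - <<'E'
from m import *
p=imaging.get_image('scene'); w=cloud(p)
c=p['color'].astype(int)
tb=w[150:350:5,80:420:5].reshape(-1,3); tb=tb[abs(tb[:,2])<20]; print('table z',np.nanmedian(tb[:,2]))
def show(n,u,v): q=w[v,u]; print(n,np.round(q,0),'r',round(np.hypot(q[0],q[1])))
for n,u,v in [('sc',128,199),('cut',169,200),('awA',348,224),('awB',395,163),('awC',334,175),('awD',208,157),('tape',395,229),('scS',244,205),('cutS',232,260),('awS',272,266),('tapeS',280,210),('wt',348,292),('dish',125,262)]: show(n,u,v)
hsv=cv2.cvtColor(p['color'],cv2.COLOR_RGB2HSV)
# box & objects: height map top
for n,(u0,u1,v0,v1) in {'sc':(105,152,170,230),'cut':(152,188,172,228),'awA':(335,360,200,255),'tape':(382,408,216,242)}.items():
    q=w[v0:v1,u0:u1]; m=(q[...,2]>np.nanmedian(tb[:,2])+5)
    pts=q[m]; mu=pts.mean(0); mu2=(pts.max(0)+pts.min(0))/2
    vec=cv2.PCACompute(pts[:,:2].astype(np.float32),None)[1][0]
    print(n,m.sum(),np.round(mu),np.round(mu2),np.round(pts.min(0)),np.round(pts.max(0)),'dir',np.degrees(np.arctan2(vec[1],vec[0])))
E
```

```text
table z 1.3896661826419745
sc [ 506. -387.   13.] r 637
cut [ 494. -261.   16.] r 558
awA [505. 269.  25.] r 572
awB [243. 411.  20.] r 477
awC [324. 222.  21.] r 393
awD [ 309. -186.   23.] r 361
tape [500. 399.  22.] r 639
scS [474. -36.  10.] r 475
cutS [659. -33.   9.] r 660
awS [662.  76.  12.] r 666
tapeS [476.  73.  11.] r 482
wt [716. 273.  36.] r 766
dish [ 715. -312.   20.] r 780
sc 359 [ 484. -392.   11.] [ 496. -362.   11.] [ 408. -422.    6.] [ 584. -302.   16.] dir -2.4471679
cut 402 [ 506. -259.   16.] [ 498. -258.   15.] [ 413. -281.    7.] [ 583. -235.   24.] dir 4.244138
awA 297 [497. 263.  22.] [509. 263.  19.] [441. 243.   7.] [577. 284.  31.] dir 13.465287
tape 278 [492. 398.  18.] [489. 399.  16.] [463. 372.   6.] [516. 426.  25.] dir -22.76034
```

```bash
cat >> m.py <<'E'
def delta(target,yaw_deg=None):
    """target TCP world mm -> tool deltas (m), turn deg, from measured pose"""
    s=ctrl.read_state(); p=np.array(s['eef_pos']); y=s['tool_rot'][2]
    d=np.array(target,float)-p
    x=np.array([np.cos(y),np.sin(y)]); yy=np.array([np.sin(y),-np.cos(y)])
    t=0 if yaw_deg is None else (np.degrees(y)-yaw_deg+180)%360-180
    print('delta m',np.round([d[:2]@x/1e3,d[:2]@yy/1e3,-d[2]/1e3],4),'turn',round(t,1),'rows>=',np.ceil(np.linalg.norm(d)/62.5),np.ceil(abs(t)/10.7))
    print('at',np.round(p,1),'yaw',round(np.degrees(y),2),'roll/pitch',np.round(s['tool_rot'][:2],3),'clock',round(s['clock'],2),'w',round(s['width'],1),'F',np.round(s['force'],1))
E
python3 - <<'E'
from m import *
p=imaging.get_image('scene'); w=cloud(p)
q=w[130:270,440:512].reshape(-1,3); q=q[(q[:,2]>40)&(q[:,1]>300)]
print(q.min(0),q.max(0)); 
t=q[q[:,2]>q[:,2].max()-15]; print(np.round(cv2.boxPoints(cv2.minAreaRect(t[:,:2].astype(np.float32)))))
b=q[q[:,2]<120]; print(np.nanmin(b[:,1]))
delta([490,398,230],180)
E
```

```text
[278.81201317 544.18277518  40.12431003] [576.91805374 742.22593155 222.62222634]
[[286. 558.]
 [512. 511.]
 [533. 611.]
 [306. 658.]]
544.2967722004655
delta m [-0.3299 -0.1118  0.0013] turn -19.4 rows>= 6.0 2.0
at [216.  613.1 231.3] yaw 160.59 roll/pitch [ 3.142 -0.   ] clock 1.75 w 85.7 F [-0.6 -0.2  0.4]
```

>>> drive_tool:
  deltas: "-0.015 -0.042 -0.023 0 0.0854; -0.030 -0.084 -0.046 0 0.0854; -0.044 -0.125 -0.07 0 0.0854; -0.101 -0.123 -0.06 -5 0.0854; -0.158 -0.120 -0.05 -10 0.0854; -0.215 -0.117 -0.04 -15 0.0854; -0.272 -0.115 -0.03 -19 0.0854; -0.330 -0.112 -0.03 -19.4 0.0854; -0.330 -0.112 -0.03 -19.4 0.0854; -0.330 -0.112 -0.03 -19.4 0.0854"

```text
clock: 3.0
eef_pos: [489.4, 398.0, 261.0]
tool_rot: [3.141, -0.001, 3.141]
force: [0.3, -0.2, 0.4]
width: 85.9
```

```bash
python3 - <<'E'
from m import *
p=grab('wrist','w1'); delta([490,398,230],180)
for t in ['tape_mid','awl_mid']:
    for r in models.landmark_of(p,t)[:4]: print(t,r['score'],np.round(r['point']),np.round(pix2w(p,*r['point'],fish=True,z=9 if t[0]=='t' else 13)),np.round(pix2w(p,*r['point'],fish=True)))
E
```

```text
delta m [-0.0014 -0.0007  0.0313] turn 0.1 rows>= 1.0 1.0
at [488.6 398.7 261.3] yaw -179.92 roll/pitch [ 3.141e+00 -1.000e-03] clock 3.05 w 85.3 F [ 0.  -0.1 -0.3]
tape_mid 0.88 [258. 159.] [490. 396.   9.] [488. 396.  21.]
tape_mid 0.48 [ 78. 261.] [664.  76.   9.] [662.  78.  12.]
awl_mid 0.86 [128.  38.] [313. 216.  13.] [317. 223.  27.]
awl_mid 0.84 [163. 171.] [504. 264.  13.] [501. 269.  27.]
```

View pics/w1.png

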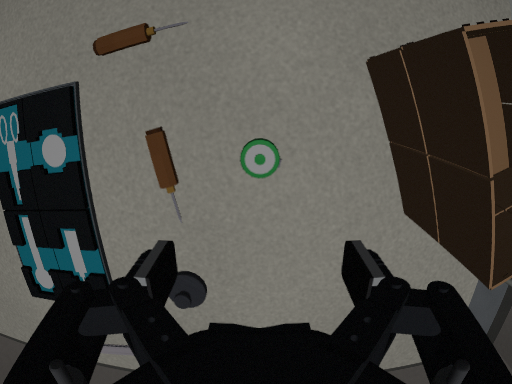

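The wrist view shows the tape at (260,159), our awl at (163,170) with its spike pointing down (+x), and the tray on the left. The box is on the right, well clear.

```bash
cat >> m.py <<'E'
def wm(p,mask,z):
    ys,xs=np.nonzero(mask); return np.array([pix2w(p,x,y,fish=True,z=z) for x,y in zip(xs,ys)])
def big(mask):
    n,l,st,c=cv2.connectedComponentsWithStats(mask.astype(np.uint8)); return l==1+np.argmax(st[1:,4])
E
python3 - <<'E'
from m import *
p=imaging.get_image('wrist'); hsv=cv2.cvtColor(p['color'],cv2.COLOR_RGB2HSV)
print('table z', [round(pix2w(p,u,v,fish=True)[2],1) for u,v in [(210,120),(310,120),(230,220),(300,200),(200,60)]])
g=np.zeros(hsv.shape[:2],bool); g[130:190,230:290]=((hsv[...,1]>80)&(hsv[...,0]>40)&(hsv[...,0]<90))[130:190,230:290]
g=big(g); pts=wm(p,g,14)
(c,r)=cv2.minEnclosingCircle(pts[:,:2].astype(np.float32)); print('tape c',c,2*r,(pts.max(0)+pts.min(0))/2, pts.max(0)-pts.min(0))
a=np.zeros(hsv.shape[:2],bool); s=hsv[110:200,135:195]; a[110:200,135:195]=(s[...,1]>110)&((s[...,0]<20)|(s[...,0]>170)); a=big(a)
pts=wm(p,a,13)
rect=cv2.minAreaRect(pts[:,:2].astype(np.float32)); print('awl',a.sum(),rect,np.round(cv2.boxPoints(rect)))
v=cv2.PCACompute(pts[:,:2].astype(np.float32),None)[1][0]; print(np.degrees(np.arctan2(v[1],v[0])),pts.mean(0))
E
```

```text
table z [np.float64(-0.1), np.float64(1.3), np.float64(-0.3), np.float64(0.3), np.float64(-0.2)]
tape c (487.4725646972656, 398.0259704589844) 53.33443832397461 [487.50943043 398.42533564  14.        ] [53.07417429 50.85617391  0.        ]
awl 1140 ((489.9163513183594, 262.70599365234375), (91.857666015625, 28.71705436706543), 12.78814697265625) [[442. 267.]
 [448. 239.]
 [538. 259.]
 [532. 287.]]
12.605923 [487.05061187 262.20717186  13.        ]
```

```bash
python3 - <<'E'
from m import *
delta([487.5,398.2,2],180)
E
```

```text
delta m [ 0.001  -0.0008  0.2596] turn 0.1 rows>= 5.0 1.0
at [488.5 399.  261.6] yaw -179.86 roll/pitch [ 3.141 -0.   ] clock 3.2 w 85.7 F [ 0.3 -0.1  0.1]
```

>>> drive_tool:
  deltas: "0.001 0 0.06 0 0.0854; 0.0015 0 0.12 0 0.0854; 0.0015 0 0.18 0 0.0854; 0.0015 0 0.23 0 0.0854; 0.0015 0 0.25 0 0.0854; 0.0015 0 0.259 0 0.0854; 0.0015 0 0.259 0 0.03; 0.0015 0 0.259 0 0.03; 0.0015 0 0.259 0 0.03; 0.0015 0 0.259 0 0.03; 0.0015 0 0.259 0 0.03; 0.0015 0 0.259 0 0.03"

```text
clock: 4.7
eef_pos: [489.8, 398.9, 4.8]
tool_rot: [3.139, 0.003, 3.141]
force: [-0.4, -0.2, 6.1]
width: 50.8
```

```bash
python3 - <<'E'
from m import *
p=grab('wrist','w2')
delta([487.5,398.2,250],180)
E
```

```text
delta m [ 0.0022 -0.0007 -0.2452] turn -0.0 rows>= 4.0 1.0
at [489.7 398.9   4.8] yaw 179.99 roll/pitch [3.139e+00 3.000e-03] clock 4.75 w 50.2 F [-1.5 -0.5  5.8]
```

View pics/w2.png

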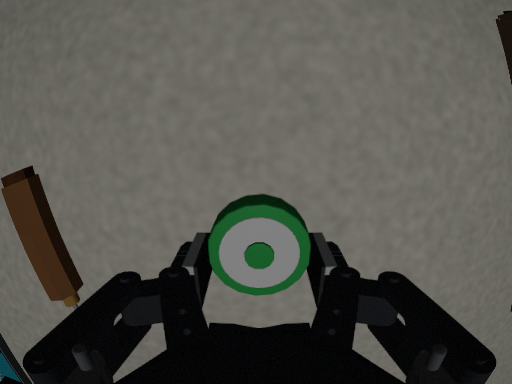

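>>> drive_tool:
  deltas: "0 0 -0.03 0 0.03; 0 0 -0.09 0 0.03; 0 -0.05 -0.15 0 0.03; 0 -0.11 -0.2 0 0.03; 0 -0.17 -0.248 0 0.03; 0 -0.23 -0.248 0 0.03; 0 -0.29 -0.248 0 0.03; 0 -0.326 -0.248 0 0.03; 0 -0.326 -0.248 0 0.03; 0 -0.326 -0.248 0 0.03"

```text
clock: 6.0
eef_pos: [488.7, 71.7, 251.3]
tool_rot: [3.141, 0.002, 3.14]
force: [-0.1, 0.6, -1.5]
width: 50.8
```

```bash
python3 - <<'E'
from m import *
p=grab('wrist','w3')
delta([487.5,73,250],180)
for t in ['scissors_bay_seat','cutter_bay_seat','awl_bay_seat','tape_bay_seat','tape_mid']:
    for r in models.landmark_of(p,t)[:4]: print(t,r['score'],np.round(r['point']),np.round(pix2w(p,*r['point'],fish=True,z=10)),np.round(pix2w(p,*r['point'],fish=True)))
E
```

```text
delta m [0.0011 0.     0.001 ] turn 0.0 rows>= 1.0 1.0
at [488.6  73.  251. ] yaw -179.96 roll/pitch [3.14e+00 1.00e-03] clock 6.05 w 50.7 F [-0.3  0.5 -1.1]
scissors_bay_seat 0.66 [176. 148.] [472. -39.  10.] [471. -39.  11.]
tape_bay_seat 0.88 [262. 142.] [465.  75.  10.] [465.  75.  10.]
tape_mid 0.65 [397. 169.] [500. 268.  10.] [496. 260.  26.]
tape_mid 0.64 [258. 246.] [615.  69.  10.] [480.  70. 268.]
```

View pics/w3.png

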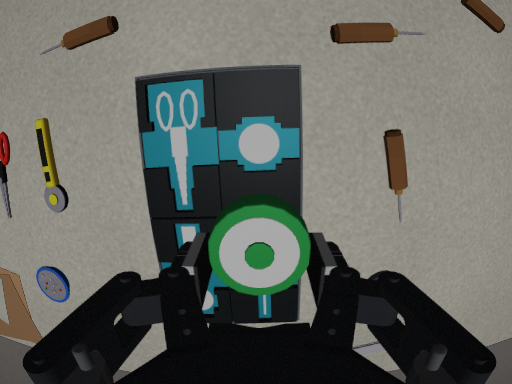

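The tape is held level. The tray view shows the tape pocket at (260,143) and the scissors bay at (180,145).

```bash
python3 - <<'E'
from m import *
p=imaging.get_image('wrist'); c=p['color'].astype(int); hsv=cv2.cvtColor(p['color'],cv2.COLOR_RGB2HSV)
S=hsv[...,1];V=hsv[...,2];Hh=hsv[...,0]
teal=(S>120)&(Hh>80)&(Hh<105)&(V>60)
pale=(S<60)&(V>110)
def roi(m,u0,u1,v0,v1):
    o=np.zeros_like(m);o[v0:v1,u0:u1]=m[v0:v1,u0:u1];return o
m=big(roi(pale,225,295,115,170)); pts=wm(p,m,10); print('tape sil',pts.mean(0),(pts.max(0)+pts.min(0))/2,pts.max(0)-pts.min(0))
m=roi(teal|pale,219,299,110,180); pts=wm(p,m,10); r=cv2.minAreaRect(pts[:,:2].astype(np.float32)); print('tape chan',r)
m=roi(pale,168,192,125,212); m=big(m);pts=wm(p,m,10); print('sc blade sil',pts.min(0),pts.max(0),cv2.minAreaRect(pts[:,:2].astype(np.float32)))
# tray dark corners outer (z~20): mask dark
tray=big(roi(((V<70)|teal),130,305,60,215)); pts=wm(p,tray,20)
P=pts[:,:2].astype(np.float32)
# left edge line and right edge line
ys,xs=np.nonzero(tray)
def edge(f,rows):
    return np.array([pix2w(p,f(xs[ys==r]),r,fish=True,z=20)[:2] for r in rows])
L=edge(np.min,range(90,200)); R=edge(np.max,range(80,180))
for n,E in(('L',L),('R',R)):
    k=np.polyfit(E[:,0],E[:,1],1); print(n,'yaw',np.degrees(np.arctan(k[0])),'y at x=470',np.polyval(k,470))
top=np.array([pix2w(p,x,ys[xs==x].min(),fish=True,z=20)[:2] for x in range(150,290)]); k=np.polyfit(top[:,1],top[:,0],1); print('top yaw',-np.degrees(np.arctan(k[0])),'x at y=20',np.polyval(k,20))
E
```

```text
tape sil [466.797852    70.39579502  10.        ] [467.05446013  70.50117263  10.        ] [52.56987214 50.70355447  0.        ]
tape chan ((467.23162841796875, 71.06050109863281), (71.09378814697266, 102.61054992675781), 0.21062777936458588)
sc blade sil [439.59257932 -47.9220908   10.        ] [549.58677003 -16.16616492  10.        ] ((494.8868408203125, -33.98162078857422), (31.64327621459961, 109.49856567382812), 87.88748931884766)
L yaw 2.1765981594773294 y at x=470 -86.21483000734187
R yaw 2.2186285960486902 y at x=470 123.2626840382566
top yaw 2.003852688502355 x at y=20 371.45982985708736
```

```bash
python3 - <<'E'
from m import *
p=imaging.get_image('wrist'); hsv=cv2.cvtColor(p['color'],cv2.COLOR_RGB2HSV)
S=hsv[...,1];V=hsv[...,2];Hh=hsv[...,0]
g=np.zeros(S.shape,bool); g[190:310,200:320]=((S>100)&(Hh>40)&(Hh<78))[190:310,200:320]
w=((S<60)&(V>130)); o=np.zeros_like(g); o[200:300,210:310]=w[200:300,210:310]; o=big(o)
ctr=cv2.minEnclosingCircle(np.argwhere(o)[:,::-1].astype(np.float32)); print('white',ctr,pix2w(p,*ctr[0],fish=True,z=264), 'depth',pix2w(p,245,270,fish=True))
pts=wm(p,big(g),264); print((pts.max(0)+pts.min(0))/2,pts.max(0)-pts.min(0))
delta([466.7,70.5,40],-177.9)
E
```

```text
white ((259.0, 252.5), 40.2524299621582) [484.96627119  72.05782765 264.        ] depth [495.81506922  64.94162396 263.03916987]
[483.00825711  72.23341496 264.        ] [56.3071208  51.47540032  0.        ]
delta m [ 0.0217 -0.0021  0.2101] turn -2.0 rows>= 4.0 1.0
at [488.4  72.7 250.1] yaw -179.92 roll/pitch [ 3.141 -0.   ] clock 6.4 w 50.1 F [-0.1  0.4 -0.1]
```

>>> drive_tool:
  deltas: "0.01 -0.001 0.06 -1 0.03; 0.019 -0.0017 0.12 -2 0.03; 0.019 -0.0017 0.18 -2 0.03; 0.019 -0.0017 0.2 -2 0.03; 0.019 -0.0017 0.21 -2 0.03; 0.019 -0.0017 0.22 -2 0.03; 0.019 -0.0017 0.23 -2 0.03; 0.019 -0.0017 0.236 -2 0.03; 0.019 -0.0017 0.236 -2 0.03; 0.019 -0.0017 0.236 -2 0.066; 0.019 -0.0017 0.236 -2 0.066; 0.019 -0.0017 0.236 -2 0.066"

```text
clock: 7.9
eef_pos: [469.6, 70.1, 14.4]
tool_rot: [-3.142, 0.0, -3.107]
force: [-0.0, 0.1, -0.1]
width: 66.0
```

```bash
python3 - <<'E'
from m import *
p=grab('wrist','w4')
delta([466,70,250],180)
E
```

```text
delta m [ 0.0036 -0.     -0.2356] turn 2.0 rows>= 4.0 1.0
at [469.6  70.1  14.4] yaw -178.0 roll/pitch [-3.142  0.   ] clock 7.95 w 66.0 F [ 0.5 -0.5 -0.7]
```

View pics/w4.png

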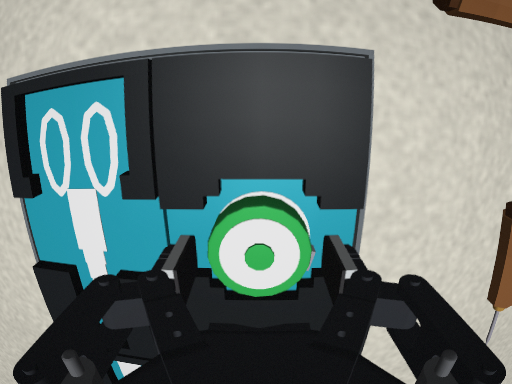

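```bash
python3 - <<'E'
from m import *
delta([500,265,180],-167.4)
E
```

```text
delta m [-0.0372  0.1937 -0.1656] turn -10.6 rows>= 5.0 1.0
at [469.6  70.1  14.4] yaw -178.0 roll/pitch [-3.142  0.   ] clock 7.95 w 66.0 F [ 0.5 -0.5 -0.7]
```

>>> drive_tool:
  deltas: "0 0 -0.03 0 0.066; 0 0 -0.09 0 0.066; -0.01 0.05 -0.13 -3 0.066; -0.02 0.1 -0.166 -6 0.066; -0.03 0.15 -0.166 -9 0.066; -0.037 0.194 -0.166 -10.6 0.066; -0.037 0.194 -0.166 -10.6 0.066; -0.037 0.194 -0.166 -10.6 0.066"

```text
clock: 8.95
eef_pos: [499.2, 264.4, 179.9]
tool_rot: [-3.14, -0.001, -2.922]
force: [0.2, 0.1, 0.3]
width: 65.9
```

```bash
cat >> m.py <<'E'
def awl(p,u0,u1,v0,v1,z=13):
    hsv=cv2.cvtColor(p['color'],cv2.COLOR_RGB2HSV)
    a=np.zeros(hsv.shape[:2],bool); s=hsv[v0:v1,u0:u1]; a[v0:v1,u0:u1]=(s[...,1]>110)&((s[...,0]<22)|(s[...,0]>170)); a=big(a)
    pts=wm(p,a,z)[:,:2]; mu,v=cv2.PCACompute(pts.astype(np.float32),None)[:2]; v=v[0]*np.sign(v[0][0])
    t=(pts-mu)@v; n=(pts-mu)@np.array([-v[1],v[0]])
    c=mu[0]+v*0+np.array([-v[1],v[0]])*(np.median(n))
    print('yaw',np.degrees(np.arctan2(v[1],v[0])),'center',mu,'len',t.max()-t.min(),'wid',np.percentile(n,[1,99]),'butt',mu[0]+v*t.min(),'mid',mu[0]+v*(t.min()+56),'end',mu[0]+v*t.max())
E
python3 - <<'E'
from m import *
p=grab('wrist','w5')
for t in ['awl_mid']:
    for r in models.landmark_of(p,t)[:4]: print(t,r['score'],np.round(r['point']),np.round(pix2w(p,*r['point'],fish=True,z=13)))
awl(p,200,320,80,300)
delta([500,265,180],-167.4)
E
```

```text
awl_mid 0.73 [262. 175.] [500. 267.  13.]
awl_mid 0.7 [ 96. 113.] [469.  66.  13.]
awl_mid 0.45 [ 34. 103.] [467. -37.  13.]
yaw 12.838351 center [[486.2668  262.34015]] len 92.97812827700027 wid [-12.31489662  12.13804891] butt [444.26101051 252.76709125] mid [498.86105524 265.21035668] end [534.91475984 273.42694   ]
delta m [-0.0007  0.0014  0.    ] turn -0.1 rows>= 1.0 1.0
at [499.6 263.4 180. ] yaw -167.52 roll/pitch [-3.14e+00 -1.00e-03] clock 9.05 w 66.1 F [-0.6 -0.3  0. ]
```

View pics/w5.png

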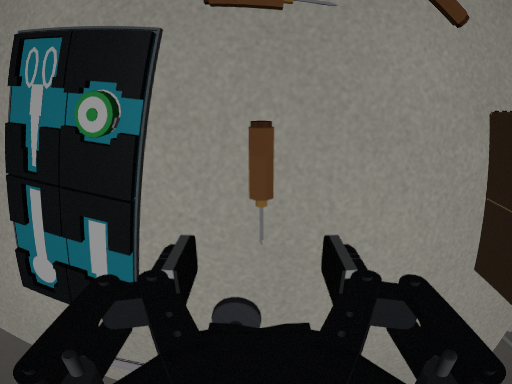

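>>> drive_tool:
  deltas: "0 0.001 0.06 0 0.066; 0 0.001 0.12 0 0.066; 0 0.001 0.155 0 0.066; 0 0.001 0.17 0 0.066; 0 0.001 0.174 0 0.066; 0 0.001 0.174 0 0.01; 0 0.001 0.174 0 0.01; 0 0.001 0.174 0 0.01; 0 0.001 0.174 0 0.01; 0 0.001 0.174 0 0.01"

```text
clock: 10.3
eef_pos: [500.4, 266.7, 7.9]
tool_rot: [3.141, 0.002, -2.922]
force: [-1.1, 0.8, 6.2]
width: 24.4
```

```bash
python3 - <<'E'
from m import *
p=grab('wrist','w6')
delta([600,90,180],-177.9)
E
```

```text
delta m [-0.0587 -0.1941 -0.1721] turn 10.5 rows>= 5.0 1.0
at [500.4 266.7   7.9] yaw -167.42 roll/pitch [3.141e+00 2.000e-03] clock 10.35 w 24.6 F [-0.4  0.2  5.9]
```

View pics/w6.png

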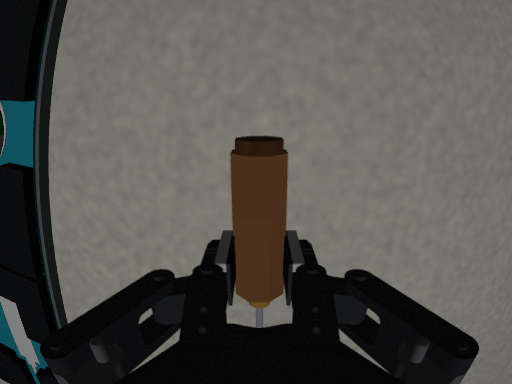

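>>> drive_tool:
  deltas: "0 0 -0.03 0 0.01; 0 0 -0.09 0 0.01; -0.02 -0.04 -0.13 2 0.01; -0.045 -0.09 -0.172 5 0.01; -0.07 -0.14 -0.172 8 0.01; -0.09 -0.18 -0.172 10.5 0.01; -0.1105 -0.219 -0.172 10.5 0.01; -0.1105 -0.219 -0.172 10.5 0.01; -0.1105 -0.219 -0.172 10.5 0.01"

```text
clock: 11.48
eef_pos: [654.5, 77.3, 178.6]
tool_rot: [3.141, -0.0, -3.105]
force: [0.1, 1.0, -1.1]
width: 24.1
```

```bash
python3 - <<'E'
from m import *
p=grab('wrist','w7')
s=ctrl.read_state()
awl(p,200,320,80,320,z=s['eef_pos'][2]+5)
delta([656.6,77.5,18],-177.9)
for t in ['scissors_bay_seat','cutter_bay_seat','awl_bay_seat','tape_bay_seat','tape_mid']:
    for r in models.landmark_of(p,t)[:2]: print(t,r['score'],np.round(r['point']),np.round(pix2w(p,*r['point'],fish=True,z=10)))
E
```

```text
yaw 2.2011535 center [[637.59344  75.77968]] len 96.81567825934671 wid [-13.03518918  13.02197274] butt [596.08158688  74.18411662] mid [652.04026417  76.33496045] end [692.82582432  77.90260598]
delta m [-0.0024 -0.0007  0.1606] turn 0.1 rows>= 3.0 1.0
at [654.2  78.1 178.6] yaw -177.81 roll/pitch [ 3.14 -0.  ] clock 11.53 w 24.5 F [ 0.1  0.2 -0.4]
scissors_bay_seat 0.7 [158.   7.] [472. -39.  10.]
cutter_bay_seat 0.69 [166. 175.] [660. -27.  10.]
```

View pics/w7.png

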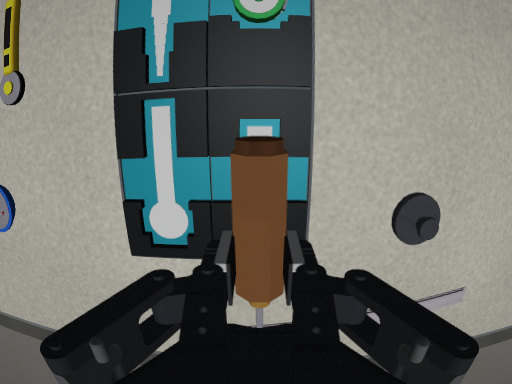

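>>> drive_tool:
  deltas: "-0.002 -0.0005 0.06 0 0.01; -0.002 -0.0005 0.11 0 0.01; -0.002 -0.0005 0.13 0 0.01; -0.002 -0.0005 0.14 0 0.01; -0.002 -0.0005 0.15 0 0.01; -0.002 -0.0005 0.157 0 0.01; -0.002 -0.0005 0.1605 0 0.01; -0.002 -0.0005 0.1605 0 0.01; -0.002 -0.0005 0.1605 0 0.05; -0.002 -0.0005 0.1605 0 0.05; -0.002 -0.0005 0.1605 0 0.05"

```text
clock: 13.15
eef_pos: [657.2, 76.1, 18.0]
tool_rot: [3.142, 0.0, -3.105]
force: [0.3, -0.1, 0.2]
width: 50.1
```

```bash
python3 - <<'E'
from m import *
p=grab('wrist','w8')
delta([506,-260,200],-177.9)
E
```

```text
delta m [ 0.1633 -0.3304 -0.1821] turn -0.0 rows>= 7.0 1.0
at [657.1  76.1  17.9] yaw -177.91 roll/pitch [3.142 0.   ] clock 13.2 w 50.1 F [0.1 1.4 0.2]
```

View pics/w8.png

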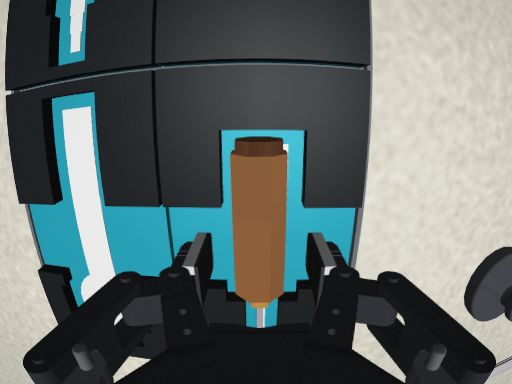

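>>> drive_tool:
  deltas: "0 0 -0.03 0 0.05; 0 0 -0.09 0 0.05; 0.02 -0.04 -0.13 0 0.05; 0.045 -0.09 -0.17 0 0.05; 0.07 -0.14 -0.182 0 0.05; 0.095 -0.19 -0.182 0 0.05; 0.12 -0.24 -0.182 0 0.05; 0.145 -0.29 -0.182 0 0.05; 0.165 -0.33 -0.182 0 0.05; 0.165 -0.33 -0.182 0 0.05; 0.165 -0.33 -0.182 0 0.05"

```text
clock: 14.58
eef_pos: [504.5, -259.0, 199.9]
tool_rot: [3.141, 0.001, -3.105]
force: [0.3, 0.2, -0.2]
width: 49.7
```

```bash
python3 - <<'E'
from m import *
p=grab('wrist','w9')
delta([506,-260,200],-177.9)
for t in ['cutter_mid','scissors_mid','awl_bay_seat']:
    for r in models.landmark_of(p,t)[:2]: print(t,r['score'],np.round(r['point']),np.round(pix2w(p,*r['point'],fish=True,z=9)))
E
```

```text
delta m [-0.001  -0.0018 -0.0001] turn 0.1 rows>= 1.0 1.0
at [ 504.9 -258.2  199.9] yaw -177.81 roll/pitch [3.141e+00 1.000e-03] clock 14.62 w 50.3 F [ 0.1  0.3 -0.7]
scissors_mid 0.78 [147. 161.] [ 500. -394.    9.]
scissors_mid 0.41 [259. 158.] [ 493. -260.    9.]
awl_bay_seat 0.68 [464. 273.] [658.  77.   9.]
```

View pics/w9.png

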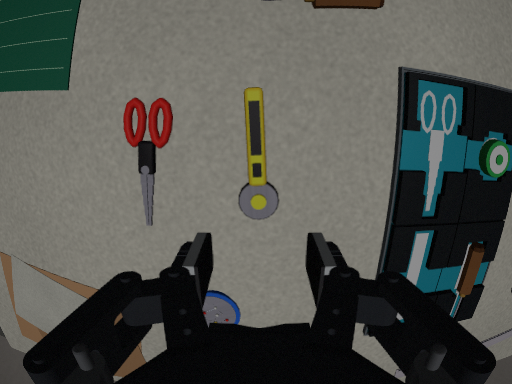

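The wrist view shows the cutter with its butt at (254,88) and head centre at (259,201). The scissors are at (147,160). The awl and tape are both in their bays on the right.

```bash
python3 - <<'E'
from m import *
p=imaging.get_image('wrist'); hsv=cv2.cvtColor(p['color'],cv2.COLOR_RGB2HSV)
S=hsv[...,1];V=hsv[...,2];Hh=hsv[...,0]
def roi(m,u0,u1,v0,v1):
    o=np.zeros_like(m);o[v0:v1,u0:u1]=m[v0:v1,u0:u1];return o
y=(S>110)&(Hh>18)&(Hh<36)
m=big(roi(y,235,280,80,184)); pts=wm(p,m,14)[:,:2]; r=cv2.minAreaRect(pts.astype(np.float32)); print(r); b=cv2.boxPoints(r); print(np.round(b,1))
c=cv2.minEnclosingCircle(np.argwhere(big(roi(y,245,272,190,215)))[:,::-1].astype(np.float32)); print(c,pix2w(p,*c[0],fish=True,z=18))
# disc
dark=(S<70)&(V<125); 
print(pix2w(p,258,201,fish=True))
bt=pix2w(p,254.5,88,fish=True,z=12); print('butt',bt)
# scissors: tips, block
bl=(V<60); m=big(roi(bl,135,160,135,180)); pts=wm(p,m,12)[:,:2]; print('block',cv2.minAreaRect(pts.astype(np.float32)))
rd=(S>150)&((Hh<8)|(Hh>172)); m=roi(rd,115,180,90,150); pts=wm(p,m,5)[:,:2]; print('loops',cv2.minAreaRect(pts.astype(np.float32)),pts.mean(0),pts.min(0))
print('tip',pix2w(p,150,225,fish=True,z=4),pix2w(p,150,225,fish=True))
E
```

```text
((467.2054748535156, -265.39971923828125), (108.992431640625, 20.38814926147461), 4.533522605895996)
[[ 412.1 -259.5]
 [ 413.7 -279.9]
 [ 522.3 -271.3]
 [ 520.7 -250.9]]
((257.28570556640625, 201.07142639160156), 7.5745673179626465) [ 541.63091454 -259.34173452   18.        ]
[ 541.6920521  -258.51646152   17.47104124]
butt [ 414.07074701 -267.2578767    12.        ]
block ((493.9298095703125, -393.6079406738281), (21.960918426513672, 39.78759002685547), 88.24617004394531)
loops ((452.8459167480469, -394.1442565917969), (62.43026351928711, 58.1612548828125), 88.61429595947266) [ 452.40943882 -393.44671652] [ 423.99691978 -425.45254706]
tip [ 585.29654191 -397.36974337    4.        ] [ 5.87045225e+02 -3.98904529e+02  1.63564744e-01]
```

```bash
python3 - <<'E'
from m import *
delta([492.5,-263.2,5],-175.5)
E
```

```text
delta m [ 0.0125 -0.0044  0.1948] turn -2.3 rows>= 4.0 1.0
at [ 504.8 -258.4  199.8] yaw -177.78 roll/pitch [3.141 0.   ] clock 14.82 w 49.9 F [-0.8  0.3 -0.1]
```

>>> drive_tool:
  deltas: "0.006 -0.002 0.05 -1 0.05; 0.0125 -0.0045 0.11 -2.3 0.05; 0.0125 -0.0045 0.165 -2.3 0.05; 0.0125 -0.0045 0.185 -2.3 0.05; 0.0125 -0.0045 0.195 -2.3 0.05; 0.0125 -0.0045 0.195 -2.3 0.05; 0.0125 -0.0045 0.195 -2.3 0.01; 0.0125 -0.0045 0.195 -2.3 0.01; 0.0125 -0.0045 0.195 -2.3 0.01; 0.0125 -0.0045 0.195 -2.3 0.01; 0.0125 -0.0045 0.195 -2.3 0.01"

```text
clock: 16.2
eef_pos: [492.8, -265.0, 6.2]
tool_rot: [-3.14, 0.002, -3.065]
force: [-0.7, 0.3, 6.3]
width: 19.4
```

```bash
python3 - <<'E'
from m import *
p=grab('wrist','w10')
delta([660.5,-27,180],-177.9)
E
```

```text
delta m [-0.1854  0.2245 -0.1737] turn 2.3 rows>= 6.0 1.0
at [ 492.8 -265.     6.3] yaw -175.62 roll/pitch [-3.14e+00  2.00e-03] clock 16.25 w 19.4 F [0.5 0.7 6.2]
```

View pics/w10.png

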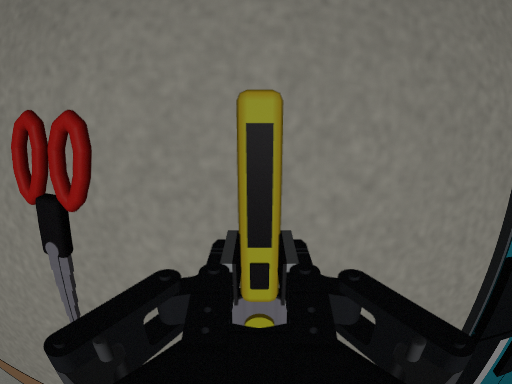

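>>> drive_tool:
  deltas: "0 0 -0.03 0 0.01; 0 0 -0.09 0 0.01; -0.03 0.035 -0.13 0 0.01; -0.065 0.075 -0.174 1 0.01; -0.1 0.12 -0.174 2 0.01; -0.135 0.16 -0.174 2.3 0.01; -0.165 0.2 -0.174 2.3 0.01; -0.1855 0.2245 -0.174 2.3 0.01; -0.1855 0.2245 -0.174 2.3 0.01; -0.1855 0.2245 -0.174 2.3 0.01"

```text
clock: 17.5
eef_pos: [659.0, -27.8, 178.8]
tool_rot: [-3.14, -0.001, -3.106]
force: [0.8, 0.2, -0.9]
width: 19.1
```

```bash
python3 - <<'E'
from m import *
p=grab('wrist','w11'); s=ctrl.read_state(); z=s['eef_pos'][2]-6.3
hsv=cv2.cvtColor(p['color'],cv2.COLOR_RGB2HSV); m=np.zeros(hsv.shape[:2],bool); q=hsv[60:305,220:300]; m[60:305,220:300]=(q[...,1]>110)&(q[...,0]>18)&(q[...,0]<36)
pts=wm(p,big(m),z+14)[:,:2]; r=cv2.minAreaRect(pts.astype(np.float32)); print(r,np.round(cv2.boxPoints(r),1))
delta([660.5,-27,16.5],-177.9)
for t in ['cutter_mid','cutter_bay_seat','awl_mid']:
    for r in models.landmark_of(p,t)[:2]: print(t,r['score'],np.round(r['point']),np.round(pix2w(p,*r['point'],fish=True,z=10)))
E
```

```text
((634.5858764648438, -29.504966735839844), (112.33586120605469, 21.0826416015625), 2.0457324981689453) [[578.1 -21. ]
 [578.8 -42. ]
 [691.1 -38. ]
 [690.3 -17. ]]
delta m [-0.0017  0.0014  0.1624] turn -0.1 rows>= 3.0 1.0
at [658.9 -28.5 178.9] yaw -178.01 roll/pitch [-3.14e+00 -1.00e-03] clock 17.55 w 19.4 F [ 1.  -0.6 -0.5]
cutter_mid 0.71 [264. 247.] [748. -19.  10.]
awl_mid 0.83 [356. 179.] [661.  80.  10.]
```

View pics/w11.png

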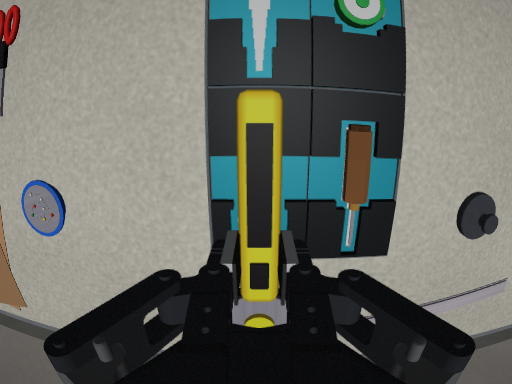

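>>> drive_tool:
  deltas: "-0.0018 0.0014 0.06 0 0.01; -0.0018 0.0014 0.11 0 0.01; -0.0018 0.0014 0.13 0 0.01; -0.0018 0.0014 0.14 0 0.01; -0.0018 0.0014 0.15 0 0.01; -0.0018 0.0014 0.158 0 0.01; -0.0018 0.0014 0.1625 0 0.01; -0.0018 0.0014 0.1625 0 0.01; -0.0018 0.0014 0.1625 0 0.045; -0.0018 0.0014 0.1625 0 0.045; -0.0018 0.0014 0.1625 0 0.045"

```text
clock: 19.08
eef_pos: [661.5, -25.1, 16.5]
tool_rot: [3.142, 0.0, -3.105]
force: [-0.2, -0.3, 0.4]
width: 44.9
```

```bash
python3 - <<'E'
from m import *
p=grab('wrist','w12')
delta([495,-394,200],-177.9)
E
```

```text
delta m [ 0.1798 -0.3626 -0.1836] turn -0.0 rows>= 8.0 1.0
at [661.5 -25.1  16.4] yaw -177.91 roll/pitch [3.142 0.   ] clock 19.12 w 45.1 F [ 0.7 -0.5 -0. ]
```

View pics/w12.png

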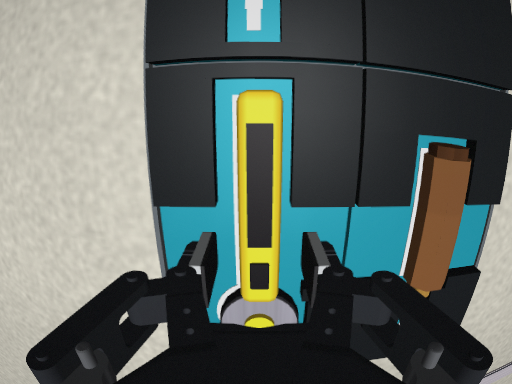

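>>> drive_tool:
  deltas: "0 0 -0.03 0 0.05; 0 0 -0.09 0 0.05; 0.025 -0.045 -0.13 1 0.05; 0.05 -0.095 -0.15 2 0.05; 0.075 -0.145 -0.15 3 0.05; 0.1 -0.195 -0.15 4 0.05; 0.125 -0.245 -0.15 4 0.05; 0.15 -0.295 -0.15 4 0.05; 0.165 -0.34 -0.15 4 0.05; 0.172 -0.363 -0.15 4 0.05; 0.172 -0.363 -0.15 4 0.05; 0.172 -0.363 -0.15 4 0.05"

```text
clock: 20.62
eef_pos: [504.3, -391.1, 166.3]
tool_rot: [3.139, 0.001, 3.112]
force: [0.2, 0.0, 0.2]
width: 50.2
```

```bash
python3 - <<'E'
from m import *
p=grab('wrist','w13')
delta([500,-394,5],178)
for t in ['scissors_mid','cutter_mid']:
    for r in models.landmark_of(p,t)[:2]: print(t,r['score'],np.round(r['point']),np.round(pix2w(p,*r['point'],fish=True,z=6)))
hsv=cv2.cvtColor(p['color'],cv2.COLOR_RGB2HSV);S=hsv[...,1];V=hsv[...,2];Hh=hsv[...,0]
def roi(m,u0,u1,v0,v1):
    o=np.zeros_like(m);o[v0:v1,u0:u1]=m[v0:v1,u0:u1];return o
m=big(roi(V<60,235,285,130,215)); pts=wm(p,m,10)[:,:2]; print('block',cv2.minAreaRect(pts.astype(np.float32)))
rd=(S>150)&((Hh<8)|(Hh>172)); m=roi(rd,200,320,50,190); pts=wm(p,m,5)[:,:2]; print('loops',cv2.minAreaRect(pts.astype(np.float32)),pts.mean(0),pts.min(0))
E
```

```text
delta m [ 0.0043 -0.0032  0.1613] turn 0.3 rows>= 3.0 1.0
at [ 504.4 -391.   166.3] yaw 178.31 roll/pitch [3.14e+00 1.00e-03] clock 20.68 w 49.9 F [-0.6  0.2 -0.4]
scissors_mid 0.64 [256. 171.] [ 500. -395.    6.]
cutter_mid 0.65 [504. 274.] [678.   6.   6.]
block ((494.3747253417969, -395.3016357421875), (20.322689056396484, 40.03032302856445), 88.2234878540039)
loops ((453.03057861328125, -393.57952880859375), (62.17283248901367, 58.87412643432617), 88.11679077148438) [ 452.29593091 -393.66799854] [ 422.99737647 -424.62050483]
```

View pics/w13.png

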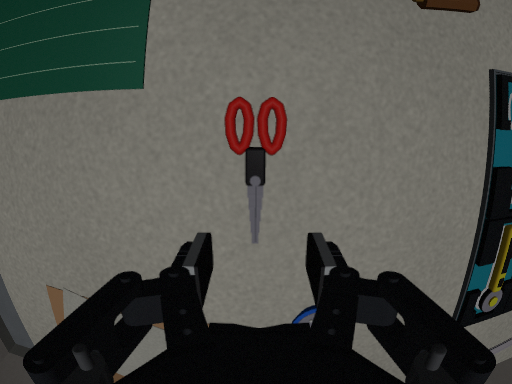

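>>> drive_tool:
  deltas: "0.003 -0.002 0.06 0.3 0.05; 0.0055 -0.0042 0.11 0.3 0.05; 0.0055 -0.0042 0.14 0.3 0.05; 0.0055 -0.0042 0.155 0.3 0.05; 0.0055 -0.0042 0.163 0.3 0.05; 0.0055 -0.0042 0.163 0.3 0.05; 0.0055 -0.0042 0.163 0.3 0.01; 0.0055 -0.0042 0.163 0.3 0.01; 0.0055 -0.0042 0.163 0.3 0.01; 0.0055 -0.0042 0.163 0.3 0.01; 0.0055 -0.0042 0.163 0.3 0.01"

```text
clock: 22.15
eef_pos: [497.9, -398.7, 4.8]
tool_rot: [-3.14, 0.002, 3.103]
force: [0.6, 0.7, 6.5]
width: 19.0
```

```bash
python3 - <<'E'
from m import *
p=grab('wrist','w14')
delta([468,-34,160],-177.9)
E
```

```text
delta m [ 0.044   0.3632 -0.1552] turn -4.3 rows>= 7.0 1.0
at [ 497.9 -398.7    4.8] yaw 177.78 roll/pitch [-3.14e+00  2.00e-03] clock 22.2 w 19.0 F [-0.8  0.8  7.4]
```

View pics/w14.png

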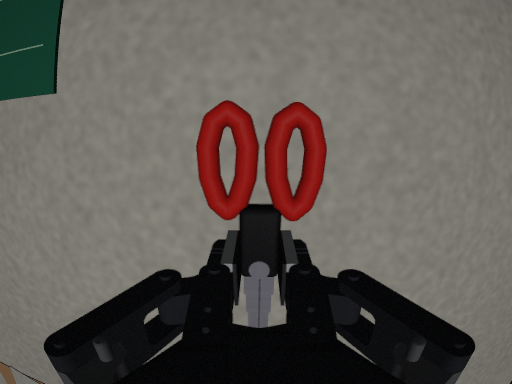

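>>> drive_tool:
  deltas: "0 0 -0.03 0 0.01; 0 0 -0.09 0 0.01; 0.005 0.045 -0.13 -1 0.01; 0.012 0.1 -0.155 -2 0.01; 0.019 0.155 -0.155 -3 0.01; 0.026 0.21 -0.155 -4.3 0.01; 0.032 0.265 -0.155 -4.3 0.01; 0.038 0.32 -0.155 -4.3 0.01; 0.044 0.363 -0.155 -4.3 0.01; 0.044 0.363 -0.155 -4.3 0.01; 0.044 0.363 -0.155 -4.3 0.01"

```text
clock: 23.58
eef_pos: [467.3, -34.5, 158.6]
tool_rot: [-3.141, 0.001, -3.105]
force: [-0.3, 0.3, -0.6]
width: 19.1
```

```bash
python3 - <<'E'
from m import *
p=grab('wrist','w15'); s=ctrl.read_state(); z=s['eef_pos'][2]-4.8
delta([467,-34,15],-177.9)
hsv=cv2.cvtColor(p['color'],cv2.COLOR_RGB2HSV);S=hsv[...,1];V=hsv[...,2];Hh=hsv[...,0]
rd=(S>150)&((Hh<8)|(Hh>172)); m=np.zeros_like(rd); m[80:230,180:340]=rd[80:230,180:340]; pts=wm(p,m,z+5)[:,:2]; print('loops',cv2.minAreaRect(pts.astype(np.float32)),pts.mean(0),pts.min(0))
for t in ['cutter_bay_seat','scissors_bay_seat','tape_mid','cutter_mid']:
    for r in models.landmark_of(p,t)[:2]: print(t,r['score'],np.round(r['point']),np.round(pix2w(p,*r['point'],fish=True,z=10)))
E
```

```text
delta m [0.0003 0.0011 0.1435] turn -0.1 rows>= 3.0 1.0
at [467.3 -35.1 158.5] yaw -178.01 roll/pitch [-3.141  0.   ] clock 23.62 w 19.2 F [ 0.1 -0.2 -1.9]
loops ((422.4231872558594, -35.9531135559082), (60.57208251953125, 63.889163970947266), 1.421519160270691) [420.785692   -36.08234722] [391.69559966 -68.08733795]
cutter_bay_seat 0.74 [259. 326.] [664. -29.  10.]
scissors_bay_seat 0.55 [258. 181.] [471. -36.  10.]
tape_mid 0.6 [360. 184.] [470.  72.  10.]
cutter_mid 0.41 [263. 331.] [673. -23.  10.]
```

View pics/w15.png

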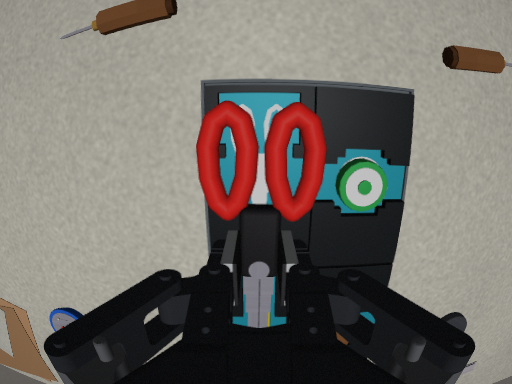

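>>> drive_tool:
  deltas: "0.0005 0.0008 0.05 0 0.01; 0.0005 0.0008 0.1 0 0.01; 0.0005 0.0008 0.115 0 0.01; 0.0005 0.0008 0.125 0 0.01; 0.0005 0.0008 0.133 0 0.01; 0.0005 0.0008 0.14 0 0.01; 0.0005 0.0008 0.1438 0 0.01; 0.0005 0.0008 0.1438 0 0.01; 0.0005 0.0008 0.1438 0 0.045; 0.0005 0.0008 0.1438 0 0.045; 0.0005 0.0008 0.1438 0 0.045; 0.0005 0.0008 0.12 0 0.045"

```text
clock: 25.32
eef_pos: [465.6, -32.8, 37.6]
tool_rot: [-3.142, -0.003, -3.105]
force: [0.3, 0.7, -0.6]
width: 45.1
```

```bash
python3 - <<'E'
from m import *
grab('wrist','w16')
delta([467,20,260],180)
E
```

```text
delta m [-0.0017  0.053  -0.2195] turn 2.1 rows>= 4.0 1.0
at [467.3 -33.   40.5] yaw -177.9 roll/pitch [-3.141e+00  2.000e-03] clock 25.38 w 44.9 F [ 0.2 -0.3  1.9]
```

View pics/w16.png

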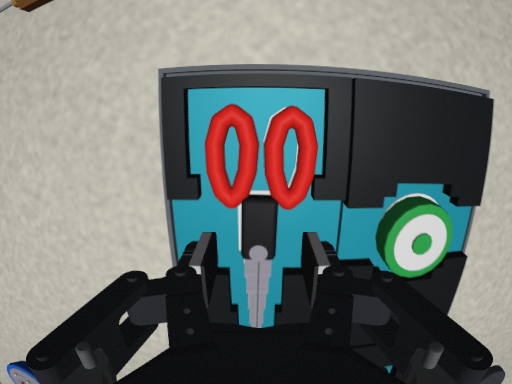

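Scissors are in. I'll rise to a spot from which the wrist camera sees the whole tray, then check all four tools.

>>> drive_tool:
  deltas: "0 0 -0.06 0 0.045; 0.02 0 -0.12 0 0.045; 0.04 0.02 -0.18 0 0.045; 0.04 0.053 -0.23 0 0.045; 0.04 0.053 -0.25 0 0.045; 0.04 0.053 -0.25 0 0.045; 0.04 0.053 -0.25 0 0.045"

```text
clock: 26.25
eef_pos: [424.0, 18.0, 287.3]
tool_rot: [-3.141, -0.002, -3.106]
force: [-0.2, -0.3, -0.2]
width: 45.1
```

```bash
python3 - <<'E'
from m import *
p=grab('wrist','w17')
for t,z in [('scissors_mid',16),('cutter_mid',19),('awl_mid',23),('tape_mid',19),('scissors_bay_seat',10),('cutter_bay_seat',10),('awl_bay_seat',10),('tape_bay_seat',10)]:
    for r in models.landmark_of(p,t)[:1]: print('w',t,round(r['score'],2),np.round(pix2w(p,*r['point'],fish=True,z=z)),np.round(pix2w(p,*r['point'],fish=True)))
q=grab('scene','s2'); w=cloud(q)
for n,u0,u1,v0,v1 in [('all',205,305,175,302)]:
    pass
im=q['color'][165:310,195:315]; cv2.imwrite('pics/s2c.png',cv2.resize(cv2.cvtColor(im,cv2.COLOR_RGB2BGR),None,fx=4,fy=4,interpolation=cv2.INTER_CUBIC))
for t in ['pattern_weight','pin_dish']:
    print(t,[np.round(w[int(r['point'][1]),int(r['point'][0])]) for r in models.landmark_of(q,t)[:1]])
E
```

```text
w scissors_mid 0.76 [470. -35.  16.] [468. -35.  22.]
w cutter_mid 0.59 [669. -22.  19.] [662. -22.  29.]
w awl_mid 0.94 [ 305. -176.   23.] [ 305. -175.   25.]
w tape_mid 0.62 [464.  68.  19.] [461.  67.  29.]
w scissors_bay_seat 0.57 [473. -37.  10.] [469. -35.  23.]
w cutter_bay_seat 0.74 [656. -26.  10.] [643. -24.  28.]
w awl_bay_seat 0.6 [661.  77.  10.] [641.  73.  37.]
pattern_weight [array([714., 282.,  22.])]
pin_dish [array([ 721., -303.,   22.])]
```

View pics/w17.png

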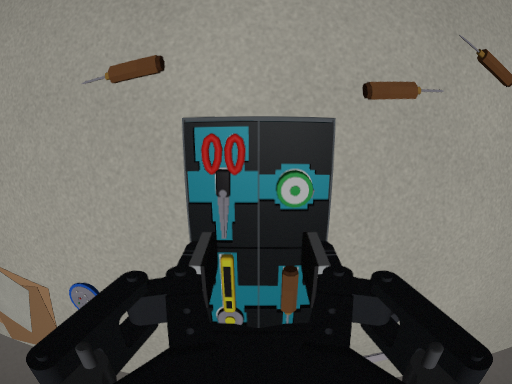

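View pics/s2c.png

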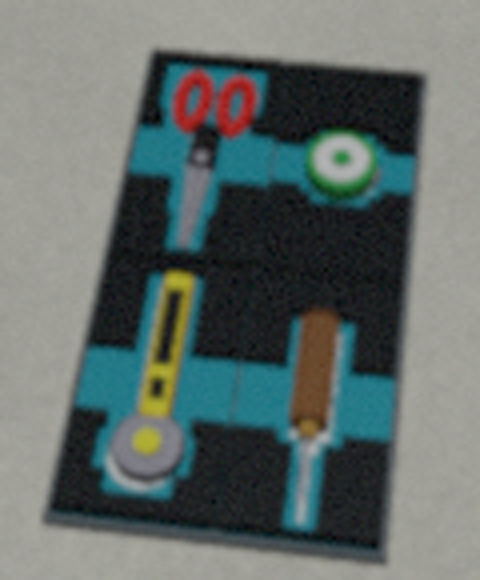

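All four look seated. I'll view the two front bays from directly above to confirm heights and tilt.

>>> drive_tool:
  deltas: "-0.06 0 0 0 0.045; -0.12 0 0 0 0.045; -0.18 0 0 0 0.045; -0.2 0 0 0 0.045; -0.2 0 0 0 0.045; -0.2 0 0 0 0.045"

```text
clock: 27.6
eef_pos: [623.4, 25.9, 288.1]
tool_rot: [-3.141, -0.001, -3.105]
force: [-0.8, 0.3, 0.3]
width: 44.9
```

```bash
python3 - <<'E'
from m import *
p=grab('wrist','w18')
H,W=p['range_z'].shape
u,v=np.meshgrid(np.arange(W),np.arange(H)); f,_,_=ray(p,0,0)
x=(u-p['cx'])/f;y=(v-p['cy'])/f;r=np.hypot(x,y)+1e-9
d=np.stack([np.tan(r)*x/r,np.tan(r)*y/r,np.ones_like(r)],-1)*p['range_z'][...,None]
T=np.array(p['extrinsics']); w=d@T[:3,:3].T+T[:3,3]
hsv=cv2.cvtColor(p['color'],cv2.COLOR_RGB2HSV);S=hsv[...,1];Hh=hsv[...,0]
tr=(w[...,0]>370)&(w[...,0]<760)&(w[...,1]>-95)&(w[...,1]<140)&(v<230)
teal=tr&(S>120)&(Hh>80)&(Hh<105); print('floor z',np.median(w[teal][:,2]))
def prof(n,m):
    q=w[m&tr&(w[...,2]>14)]; xs=q[:,0]; c=np.median(q[:,:2],0)
    v_=cv2.PCACompute(q[:,:2].astype(np.float32),None)[1][0]
    print(n,len(q),'x',xs.min().round(),xs.max().round(),'y',q[:,1].min().round(),q[:,1].max().round(),'yaw',round(np.degrees(np.arctan(v_[1]/v_[0])),1),'top z by x',[round(np.percentile(q[(xs>=a)&(xs<b),2],80),1) for a,b in zip(np.linspace(xs.min(),xs.max(),5)[:-1],np.linspace(xs.min(),xs.max(),5)[1:]+.1)])
prof('cutter',(S>110)&(Hh>18)&(Hh<36)&(w[...,1]<30)&(w[...,0]>560))
prof('awl',(S>110)&((Hh<20)|(Hh>172))&(w[...,1]>30)&(w[...,0]>560))
prof('tape',(S>100)&(Hh>40)&(Hh<78)&(w[...,1]>20)&(w[...,0]<560))
prof('loops',(S>150)&((Hh<8)|(Hh>172))&(w[...,0]<560))
E
```

```text
floor z 10.26496224463807
cutter 846 x 581.0 721.0 y -38.0 -14.0 yaw 1.5 top z by x [np.float64(28.4), np.float64(28.4), np.float64(29.1), np.float64(28.8)]
awl 1055 x 599.0 690.0 y 61.0 88.0 yaw 2.2 top z by x [np.float64(36.3), np.float64(36.5), np.float64(36.6), np.float64(36.6)]
tape 536 x 431.0 550.0 y 22.0 95.0 yaw -29.1 top z by x [np.float64(28.6), np.float64(29.6), np.float64(28.1), np.float64(430.9)]Traceback (most recent call last):
  File "<stdin>", line 18, in <module>
  File "<stdin>", line 14, in prof
    return _quantile_unchecked(
        a, q, axis, out, overwrite_input, method, keepdims, weights)
    return _ureduce(a,
                    func=_quantile_ureduce_func,
    ...<5 lines>...
                    overwrite_input=overwrite_input,
                    method=method)
    r = func(a, **kwargs)
    result = _quantile(arr,
                       quantiles=q,
    ...<2 lines>...
                       out=out,
                       weights=wgt)
    slices_having_nans = np.isnan(arr[-1, ...])
                                  ~~~^^^^^^^^^
IndexError: index -1 is out of bounds for axis 0 with size 0
```

View pics/w18.png

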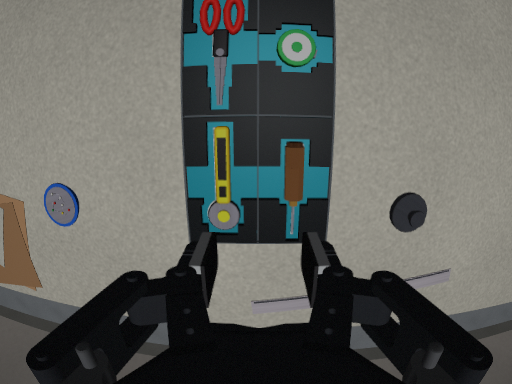

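Everything is seated, level and clear of the arm. Handing in.

```bash
python3 -c "
from cell import ctrl
print(ctrl.finish_job(), ctrl.read_state()['clock'])"
```

```text
the job is handed in; nothing more can be done
the job is handed in; nothing more can be done
```

I put the tape measure, the awl farthest from the base (572 mm away), the rotary cutter and the scissors into their cut-outs. I handed the job in with the robot's clock at about 28 s; no verdict is reported.

**Heights:** the cut-out floor reads 10.3 mm. On the cutter, awl and tape the tops are within about 1.5 mm of fully seated (28–29 mm, 36–37 mm and 28–30 mm). The scissors' pivot block reads 22 mm, which also matches.

**Tilt:** the cutter and awl read level along their length.

**Position:**
- By the gripper's position at release and the tool's place in it, every tool is within about 3 mm of its seat.
- The final network readings agreed for the scissors and tape. The cutter reading was about 10 mm off, and I discounted it because the depth points and pictures show the handle inside its slot.
- The network's awl reading after placing picked one of the look-alike awls. I relied on the depth points and pictures instead.

**Heading:** the cutter and awl read 1.5° and 2.2°, against about 2.1° for the tray.

**Bystanders:** the arm did not touch the pattern weight or the pin dish. Their re-measured positions differ from the start by about 10 mm. That is only a rough check, because the two readings were taken at different pixels.

**Check that failed:** the last height and tilt script crashed before it reached the scissors. Their level is judged from the close-up pictures and the pivot block height, and a few stray points also got into the tape's reading.

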